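# Shift the bonder console's H-gate selector into third

## Robot

A 7-joint arm with a two-finger parallel gripper is mounted at the origin on the work surface. World frame = base frame: x ahead of the robot, y to its left, z up, the work surface at z = 0. Lengths are in m, angles in rad, forces in N, time in s.
With the tool pointing down it reaches from about 0.4 to 0.85 m from the base axis. Payload 10.4 kg.
Tool frame: the origin (TCP) lies on the centre line of the jaws, within the pads' length; the fingertips stand 11 mm ahead of it and the grasp point (between the pads) lies 8 mm behind it; z points along the fingers, y is the line along which they close (so a half turn about z gives the same grasp; the last joint's range is limited). The gripper opens to 85 mm and grips with 20 to 120 N. Pads are 22 mm wide; open, the fingers measure 114 mm over their backs; the gripper's body (76 mm by 85 mm) begins 54 mm behind the grasp point. The pads swing forward as they close: fully open they stand 13 mm farther back than shut.
Start: joints at [1.229, 0.332, -0.065, 1.46, 0.022, 1.35, -0.088], TCP at [0.196, -0.594, 0.242] pointing down, gripper open.
Joint ranges: [-2.6, 2.6], [-0.5, 2.12], [-1.47, 1.34], [0.16, 2.42], [-1.27, 4.41], [0.06, 2.06], [-2.6, 2.6]. Speed limits (rad/s): [2.22, 2.22, 2.79, 2.79, 3.14, 3.14, 3.14].

## Interface

Orientations are given as a unit quaternion [x, y, z, w].
In Python, from rig import arm, snapshot, camera_info, close_job gives the robot as it stands.
- The arm moves only by the tool jog_arm, never from a script. Its argument "motion" is a list of rows, each an object of numbers: "dx", "dy", "dz": the shift along the tool's x, y, z in cm; "wx", "wy", "wz": the turn, a rotation vector about the tool's x, y, z in rad. A call has 1 to 12 rows; each row is the pose to reach, as a shift and turn from the pose commanded when the call began, along the tool's axes at that moment; what a row does not reach only later rows make up. A row lasts 1/8 s, in which the tool goes at most 62.5 mm and 10.7 degrees, less where a joint would pass 70% of its speed; a pose out of reach is approached as far as the arm can. A call with a gripper value outside its range is refused whole. "claw" is the finger opening in cm, from 0 to 8.54, set as the call begins (left out, the last holds). The fingers move at their own pace and stop on an object; "squeeze" is the grip in N (left out, the last holds). Time passes only in rows, so rows that repeat a pose let the fingers close. It gives the time, the measured TCP pose, the force, the opening and the grip force at its end, in the units of the state.
- arm.read_state(): the state, without advancing time (a new reading comes with each control period).
- snapshot(name): name is "scene" or "top" or "wrist"; returns the picture (384x512x3 uint8, red, green, blue); there is no depth.
- camera_info(name): a dict with "intrinsics" (3x3 intrinsics, pixels), "xyz" and "rotation" of the camera in the world; the wrist camera has in their place "tool_from_camera" (4x4, takes a point from camera to tool coordinates, whose origin is the TCP and whose axes are the flange's). Camera axes: x right, y up, looking along -z (the intrinsics and any distortion apply to the point x, -y, -z); pixel columns grow to the right and rows downward; lengths in m; the calibration is good to about 2 mm. A picture is of the moment at which its call begins: read the wrist's pose just before it. camera_info takes no time and is no camera call.
- close_job(): hands the job in; it is judged then, once.
The state is a dict: "time": time; "qpos": joint angles; "joint_vel": joint speeds; "joint_torque": joint torques, N m; "tool_pos": TCP position; "ee_rot": TCP orientation; "ft_force": force on the tool from outside, world axes, zero at the start; "ft_torque": the same for the moment, N m; "grip_width": opening from 0.0 (shut) to 1.0 (fully open); "gripper_force": force on a finger pad.
Only numpy, scipy, OpenCV 4.12 (cv2) and the standard library are available. Lean on these libraries where they do the work, as an engineer would, in place of code of your own. Each camera call takes 0.05 s, during which the arm holds its last target. There are 200 camera calls.

## Task

Put the console's H-gate selector lever into third: pushing it gently with the fingertips, bring it to the middle of its left channel, across to the right, then forward (away from the robot) until it is fully home in the third slot, the far right one with three dots. Only push the lever, never pinch or grip its knob, do not let it dip into the fourth slot (near right, four dots) on the way, and leave the loose things around it undisturbed. Leave the lever home in the slot and draw the hand clear.

Things in the scene. Friction and masses are not known exactly. Their poses are not given: they have to be found in the camera images.
- console: white instrument console, 240 (own x) x 360 (own y) x 100 high, fixed on the table, turned up to 22 degrees either way. Origin: centre of its underside, which is also the lever's pivot; own x = forward, away from the robot; own y = left; z up. The gate plate lies on the middle of its top
- gate (a point): centre of the top face of the aluminium gate plate, 112 above the console's origin, same axes. Plate 116 (x) x 110 (y) x 12 thick. Its H opening: two channels along x, 18 wide, from x = -33 to 33, centred at y = +20 (left) and -20 (right), joined by a cross channel along y, 24 wide, at x = 0. Slots: first far left, second near left, third far right, fourth near right, marked with 1 to 4 dots
- knob: black four-lobed knob on top of the lever: 44 across opposite lobes (they point along its own x and y), 30 high, on a 12 thick steel rod; origin at its centre, 190 from the pivot along the lever; axes as the console's when upright, tilting with the lever. Pushing at the knob takes 2 to 4 N; no spring, it stays where it is left. It starts anywhere along the left channel
- third_slot (a point): fixed point of the console where the knob's centre lies when the lever is fully home in the third slot: in the console's axes 41 forward, 37 right, 182 up
- shift_across (a joint): sideways angle of the lever, rad, 0 upright, positive to the right (console -y), stops at -0.206 and 0.206; left channel -0.206 to -0.155, right channel 0.155 to 0.206. Knob centre in the console's frame: x = 190 sin(fore), y = -190 cos(fore) sin(across), z = 190 cos(fore) cos(across)
- shift_fore (a joint): fore-and-aft angle of the lever, rad, 0 upright (in the cross channel), positive forward (console +x), stops at -0.215 (home in the near slots) and 0.215 (home in the far slots). The lever can cross between the channels only with this within about 0.05 of 0; else the plate's two middle tongues stop it
- chip_tray: flat grey chip tray, 70 x 70 x 16, standing on the console's top near its far left corner; leave alone; origin at the centre of its underside
- weight: small turned steel weight, 38 across, 48 high, on the console's top near its near right corner; leave alone; origin at the centre of its underside
- solvent_bottle: white bottle, 60 across, 150 high, on the table at the left; leave alone; origin at the centre of its underside
- driver: screwdriver lying on the table at the right; leave alone; origin at its underside, near the middle of its length
- screw_bin: small black open bin, 110 x 80 x 35, on the table at the right; leave alone; origin at the centre of its underside
- eyepiece: black microscope eyepiece, 44 across, 55 high, on the table at the left; leave alone; origin at the centre of its underside
- tweezers: steel tweezers, about 127 long, lying on the table at the left; leave alone; origin at its underside, near the middle of its length

How it is judged:
On the way:
1. the lever has been pushed across the middle of the gate to the right-hand channel (value of joint shift_across above 0.13 rad and value of joint shift_fore between -0.1 and 0.1 rad), for 0.05 s.
At the end, for the whole second after the job is handed in: The lever rests in the third slot: across angle over 0.14 rad and fore angle over 0.185 rad (stop at 0.215), not moving, and every loose bystander is within 20 mm of where it stood (value of joint shift_across above 0.14 rad and value of joint shift_fore above 0.185 rad and velocity of joint shift_across between -0.05 and 0.05 rad/s and velocity of joint shift_fore between -0.05 and 0.05 rad/s and distance of each of chip_tray, weight, solvent_bottle, driver, screw_bin, eyepiece, tweezers from where it was at the start of the episode below 0.02 m); the robot touches nothing.
It fails at once if the knob is pinched (opposite lobes pressed by the fingers at the same time) ((contact force between the fingers and knob_c0 above 3 N and contact force between the fingers and knob_c1 above 3 N) or (contact force between the fingers and knob_c2 above 3 N and contact force between the fingers and knob_c3 above 3 N)).
It fails at once if the lever enters the fourth slot (value of joint shift_across above 0.12 rad and value of joint shift_fore below -0.12 rad).
It fails at once if the knob is pushed harder than 45 N (contact force between any of the arm, the fingers and knob above 45 N).
It fails at once if a loose bystander is moved more than 20 mm (distance of any of chip_tray, weight, solvent_bottle, driver, screw_bin, eyepiece, tweezers from where it was at the start of the episode above 0.02 m).
It also fails if it takes over 56 s, if anything falls off the work surface, if the arm or the gripper's body presses on something with over 40 N, if the wrist force passes 120 N, or if a joint passes its speed limit or range.

## Working session

There is one attempt and no reset: what is moved stays moved. The work goes in short steps, Python scripts to look and compute and a tool call to move; the robot and the scene stay as the last step left them, time stands still between calls to the robot, and variables do not carry over. Pictures are saved under pics/ and viewed, at most 10 in all, crops included, and the job is handed in when it is done.

Besides the shell and the picture viewer there is one more tool, called after "Call:" as name(argument=value, ...), one argument or row to a line, values as JSON. jog_arm: Moves the arm, as the interface text tells. Its arguments: {"type":"object","properties":{"motion":{"type":"array","items":{"type":"object","properties":{"dx":{"type":"number"},"dy":{"type":"number"},"dz":{"type":"number"},"wx":{"type":"number"},"wy":{"type":"number"},"wz":{"type":"number"}}}},"claw":{"type":"number"},"squeeze":{"type":"number"}},"required":["motion"]}

```bash
mkdir -p pics
python3 - <<'E'
from rig import arm,snapshot,camera_info
import cv2,numpy as np
s=arm.read_state();print(s)
for n in("scene","top"):
    cv2.imwrite(f"pics/{n}0.png",snapshot(n)[:,:,::-1]);print(n,camera_info(n))
print(camera_info("wrist"))
E
```

```text
{'time': 0.0, 'qpos': array([ 1.22935668,  0.33287903, -0.06466734,  1.46095313,  0.02163347,
        1.34988512, -0.0884868 ]), 'joint_vel': array([ 0.0001531 ,  0.00029556,  0.00126977, -0.0023643 , -0.00068949,
        0.00066298, -0.00112633]), 'joint_torque': array([ 1.97444010e-04, -6.25438786e+01,  4.91966552e-02, -3.91613674e+01,
        1.62343145e-02,  9.73766029e-03, -1.38405417e-05]), 'tool_pos': array([ 0.19576987, -0.59316983,  0.24150573]), 'ee_rot': array([ 9.87318432e-01,  1.58750759e-01, -1.67014092e-04, -6.94528510e-04]), 'ft_force': array([-0.42016487, -0.50745704, -0.59348756]), 'ft_torque': array([-0.01411373, -0.03359516,  0.01956096]), 'gripper_force': 0.0, 'grip_width': 0.9971686846183442}
scene {'intrinsics': array([[461.40642075,   0.        , 244.94296867],
       [  0.        , 461.40642075, 198.25129681],
       [  0.        ,   0.        ,   1.        ]]), 'xyz': array([ 1.3379353 , -0.46215439,  1.31521363]), 'rotation': array([0.27700026, 0.16849211, 0.49300551, 0.80735793])}
top {'intrinsics': array([[394.28770382,   0.        , 253.9131282 ],
       [  0.        , 394.28770382, 192.93205395],
       [  0.        ,   0.        ,   1.        ]]), 'xyz': array([ 0.35640374, -0.02857629,  1.22218286]), 'rotation': array([-0.04709335,  0.0340163 ,  0.71174238, -0.7000342 ])}
{'intrinsics': array([[278.91041971,   0.        , 253.42761087],
       [  0.        , 278.91041971, 194.04806518],
       [  0.        ,   0.        ,   1.        ]]), 'tool_from_camera': array([[ 2.07929369e-04,  9.49693861e-01,  3.13179704e-01,
         8.14041498e-02],
       [ 9.99999692e-01,  3.95860835e-05, -7.83971510e-04,
         6.77751239e-04],
       [-7.56930488e-04,  3.13179771e-01, -9.49693560e-01,
        -1.31311567e-01],
       [ 0.00000000e+00,  0.00000000e+00,  0.00000000e+00,
         1.00000000e+00]])}
```

View pics/scene0.png

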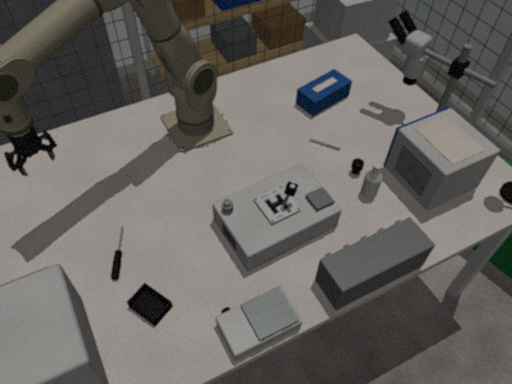

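View pics/top0.png

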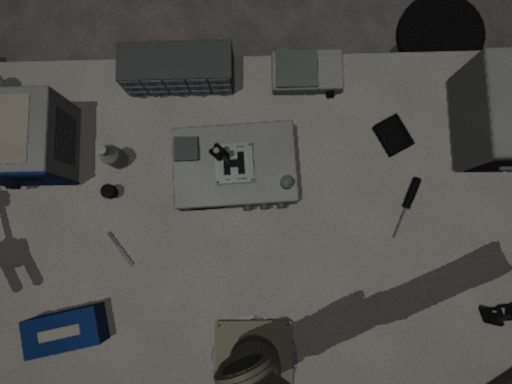

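The top view shows the console around (236,165), with the plate at about (235,164), the knob at (219,151) (far left) and the weight at (287,182). The tray is at (186,148). Next I'll measure the plate and knob.

```bash
cat > h.py <<'E'
import numpy as np,cv2
from scipy.spatial.transform import Rotation as R
from rig import arm,snapshot,camera_info
def ray(n,uv,z,pose=None):
    c=camera_info(n);K=c["intrinsics"]
    if n=="wrist":
        s=pose;Rt=R.from_quat(s["ee_rot"]).as_matrix();T=c["tool_from_camera"]
        M=Rt@T[:3,:3];o=s["tool_pos"]+Rt@T[:3,3]
    else: M=R.from_quat(c["rotation"]).as_matrix();o=c["xyz"]
    d=np.linalg.inv(K)@[uv[0],uv[1],1];d=M@[d[0],-d[1],-d[2]]
    return o+d*(z-o[2])/d[2]
E
python3 - <<'E'
from h import *
im=cv2.imread("pics/top0.png");g=cv2.cvtColor(im,cv2.COLOR_BGR2GRAY)
print(g[165,218:256],g[130:206:3,200])
c=cv2.resize(im[110:220,160:310],None,fx=5,fy=5,interpolation=cv2.INTER_CUBIC)
s=cv2.imread("pics/scene0.png")[160:270,205:350];s=cv2.resize(s,None,fx=5,fy=5,interpolation=cv2.INTER_CUBIC)
cv2.imwrite("pics/c1.png",c);cv2.imwrite("pics/c2.png",s)
E
```

```text
[113 109 109 110 111  81  32  18  20  22  21  20  24  21  22  20  23  21
  20  22  20  22  20  23  24  23  78 107 112 112 110 109 109 110 110  84
  85  98] [ 98  99 100  99  99  94  86  86  87  89  95 103 105 103 104 107 106 106
 106 106 106 107 107 108 106 102]
```

View pics/c1.png

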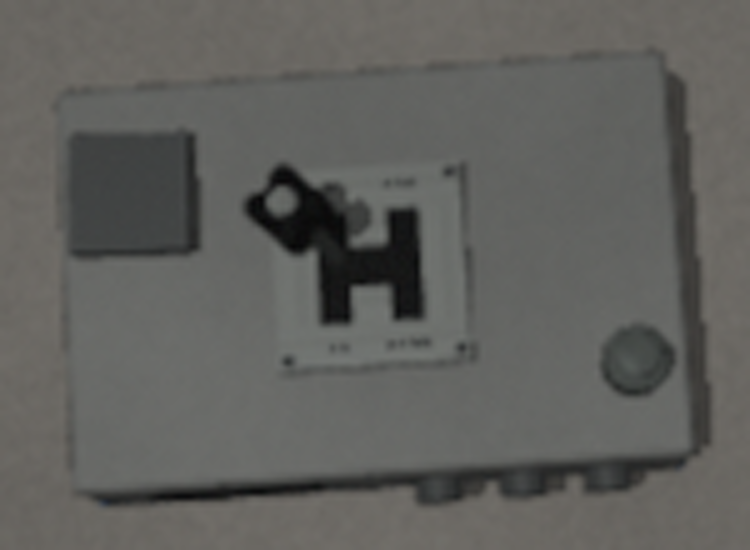

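The crop shows the plate corners at (467,163), (474,358) and (284,372), the H centre near (372,265), and the knob centred near (288,207) with its cap at (283,203). The console's top corners are at about (60,97), (660,55), (690,460) and (78,492).

Run:
```python
from h import *
f=lambda u,v,z: ray("top",(160+(u-2)/5,110+(v-2)/5),z)
tr,br,bl,H=f(467,163,.112),f(474,358,.112),f(284,372,.112),f(372,265,.112)
print("plate",tr,br,bl,"ctr",(tr+bl)/2,"H",H,"dims",np.linalg.norm(tr-br),np.linalg.norm(bl-br))
C=[f(60,97,.1),f(660,55,.1),f(690,460,.1),f(78,492,.1)]
print("console",C,"ctr",np.mean(C,0))
for a,b in((C[3],C[0]),(C[2],C[1]),(br,tr)):print(np.degrees(np.arctan2(*(b-a)[[1,0]])))
for a,b in((C[1],C[0]),(C[2],C[3]),(br,bl)):print(np.degrees(np.arctan2(-(b-a)[0],(b-a)[1])))
O=np.mean(C,0);
th=np.radians(np.mean([np.degrees(np.arctan2(-(b-a)[0],(b-a)[1])) for a,b in((C[1],C[0]),(C[2],C[3]),(br,bl))]))
k=f(283,203,.198);k2=f(288,207,.183)
for p in(k,k2,f(186-0,0,0)):
    d=p-(tr+bl)/2;print(p,R.from_euler('z',-th).apply(d))
```

```text
plate [ 0.63154218 -0.00864828  0.112     ] [ 0.51812784 -0.01090708  0.112     ] [0.51205528 0.09742461 0.112     ] ctr [0.57179873 0.04438817 0.112     ] H [0.57297742 0.04665808 0.112     ] dims 0.11343682861978245 0.10850175797321482
console [array([0.67889767, 0.2296519 , 0.1       ]), array([ 0.69670242, -0.12219536,  0.1       ]), array([ 0.45886138, -0.13300715,  0.1       ]), array([0.44650732, 0.21732456, 0.1       ])] ctr [0.5702422  0.04794349 0.1       ]
3.0364578981233157
2.6027631594196046
1.1409743143633853
2.8969042133712044
2.0196354768356004
3.2083714734364817
[0.59052356 0.08778212 0.198     ] [0.02075434 0.04246071 0.086     ]
[0.59170396 0.08679972 0.183     ] [0.02188699 0.04142363 0.071     ]
[0.76979539 0.17203013 0.        ] [ 0.20380675  0.1181438  -0.112     ]
```

Call:
jog_arm(
  claw=0,
  motion=[
    {"dz": -2.8},
    {"dx": 64.4,"dy": -50.7,"dz": -2.8,"wz": -1.3},
    {"dx": 64.4,"dy": -50.7,"dz": -2.8,"wz": -1.3},
    {"dx": 64.4,"dy": -50.7,"dz": -2.8,"wz": -1.3},
    {"dx": 64.4,"dy": -50.7,"dz": -2.8,"wz": -1.3},
    {"dx": 64.4,"dy": -50.7,"dz": -2.8,"wz": -1.3},
    {"dx": 64.4,"dy": -50.7,"dz": -2.8,"wz": -1.3},
    {"dx": 64.4,"dy": -50.7,"dz": -2.8,"wz": -1.3},
    {"dx": 64.4,"dy": -50.7,"dz": -2.8,"wz": -1.3},
    {"dx": 64.4,"dy": -50.7,"dz": -2.8,"wz": -1.3},
    {"dx": 64.4,"dy": -50.7,"dz": -2.8,"wz": -1.3},
    {"dx": 64.4,"dy": -50.7,"dz": -2.8,"wz": -1.3},
  ],
)

```text
validation failed for argument at $.mo...
```

Call:
jog_arm(
  claw=0,
  motion=[
    {"dx": 0,"dy": 0,"dz": -2.8,"wx": 0,"wy": 0,"wz": 0},
    {"dx": 20,"dy": -16,"dz": -2.8,"wx": 0,"wy": 0,"wz": -0.6},
    {"dx": 20,"dy": -16,"dz": -2.8,"wx": 0,"wy": 0,"wz": -0.6},
    {"dx": 20,"dy": -16,"dz": -2.8,"wx": 0,"wy": 0,"wz": -0.6},
    {"dx": 20,"dy": -16,"dz": -2.8,"wx": 0,"wy": 0,"wz": -0.6},
  ],
)

```text
time: 0.72
tool_pos: [0.3331, -0.3821, 0.2701]
ee_rot: [0.896, 0.445, -0.0, -0.0]
ft_force: [0.5, -1.3, 0.5]
grip_width: 0.002
gripper_force: 0.0
```

Call:
jog_arm(
  motion=[
    {"dx": 28,"dy": -1.7,"dz": 0,"wz": -0.35},
    {"dx": 28,"dy": -1.7,"dz": 0,"wz": -0.35},
    {"dx": 28,"dy": -1.7,"dz": 0,"wz": -0.35},
    {"dx": 28,"dy": -1.7,"dz": 0,"wz": -0.35},
    {"dx": 28,"dy": -1.7,"dz": 0,"wz": -0.35},
    {"dx": 45,"dy": -2.7,"wz": -0.697},
    {"dx": 45,"dy": -2.7,"wz": -0.697},
    {"dx": 45,"dy": -2.7,"wz": -0.697},
    {"dx": 45,"dy": -2.7,"wz": -0.697},
    {"dx": 45,"dy": -2.7,"wz": -0.697},
  ],
)

```text
validation failed for argument at $.mo...
```

Call:
jog_arm(
  motion=[
    {"dx": 28,"dy": -1.7,"dz": 0,"wx": 0,"wy": 0,"wz": -0.35},
    {"dx": 28,"dy": -1.7,"dz": 0,"wx": 0,"wy": 0,"wz": -0.35},
    {"dx": 28,"dy": -1.7,"dz": 0,"wx": 0,"wy": 0,"wz": -0.35},
    {"dx": 28,"dy": -1.7,"dz": 0,"wx": 0,"wy": 0,"wz": -0.35},
    {"dx": 28,"dy": -1.7,"dz": 0,"wx": 0,"wy": 0,"wz": -0.35},
  ],
)

```text
time: 1.35
tool_pos: [0.49, -0.1475, 0.2702]
ee_rot: [0.804, 0.594, 0.0, -0.0]
ft_force: [-0.0, -0.2, 0.2]
grip_width: -0.002
gripper_force: 0.0
```

Call:
jog_arm(
  motion=[
    {"dx": 27.1,"dy": 8.05,"dz": 0,"wx": 0,"wy": 0,"wz": -0.346},
    {"dx": 27.1,"dy": 8.05,"dz": 0,"wx": 0,"wy": 0,"wz": -0.346},
    {"dx": 27.1,"dy": 8.05,"dz": 0,"wx": 0,"wy": 0,"wz": -0.346},
    {"dx": 27.1,"dy": 8.05,"dz": 0,"wx": 0,"wy": 0,"wz": -0.346},
    {"dx": 27.1,"dy": 8.05,"dz": 0,"wx": 0,"wy": 0,"wz": -0.346},
    {"dx": 27.1,"dy": 8.05,"dz": 0,"wx": 0,"wy": 0,"wz": -0.346},
  ],
)

```text
time: 2.1
tool_pos: [0.6462, 0.0871, 0.2691]
ee_rot: [0.69, 0.724, 0.0, -0.001]
ft_force: [-0.2, -0.5, -0.4]
grip_width: 0.007
gripper_force: 0.0
```

Run:
```python
from h import *
import pickle
s=arm.read_state();pickle.dump(s,open("s1.pkl","wb"));print(s["tool_pos"],s["qpos"])
cv2.imwrite("pics/w1.png",snapshot("wrist")[:,:,::-1])
```

```text
[0.64622642 0.08705762 0.26907105] [ 0.28775443  0.46929395 -0.70411871  1.30941265  0.29630722  1.46911338
 -0.34335203]
```

View pics/w1.png

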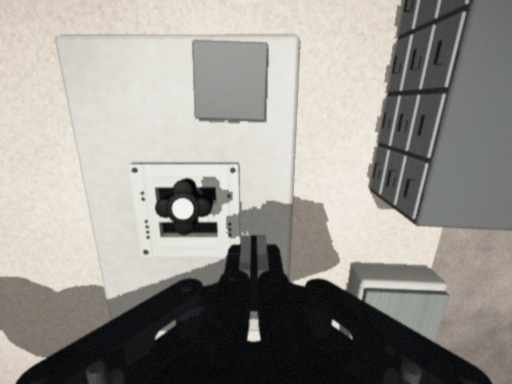

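The wrist view shows plate corners at (132,163) and (239,162), the bottom-left one at about (141,257), the knob cap at (182,208) and the closed fingertips at about (253,240).

Run:
```python
from h import *
import pickle
s=pickle.load(open("s1.pkl","rb"))
f=lambda u,v,z: ray("wrist",(u,v),z,s)
nl,fl,nr=f(132,163,.112),f(239,162,.112),f(141,257,.112)
print(nl,fl,nr,"ctr",(fl+nr)/2)
for a,b in((nl,fl),):print(np.degrees(np.arctan2(*(b-a)[[1,0]])),np.linalg.norm(a-b))
a,b=nr,nl;print(np.degrees(np.arctan2(-(b-a)[0],(b-a)[1])),np.linalg.norm(a-b))
ctr=(fl+nr)/2
for c in((fl+nr)/2,np.array([.572,.046,.112])):
  for p in(f(182,208,.2),f(184,206,.186)): print(p,R.from_euler('z',-2.6,degrees=True).apply(p-c))
c=np.array([.572,.046,.112])
for n,p in(("tool",s["tool_pos"]),):print(R.from_euler('z',-2.6,degrees=True).apply(p-c))
```

```text
[0.51872228 0.10017634 0.112     ] [0.63103179 0.10675015 0.112     ] [ 0.51951881 -0.01225885  0.112     ] ctr [0.5752753  0.04724565 0.112     ]
3.349868638412275 0.11250173711870018
0.40589513321346743 0.11243800744330623
[0.59222129 0.08703263 0.2       ] [0.01873341 0.0389773  0.088     ]
[0.59032781 0.08330378 0.186     ] [0.01667272 0.03533819 0.074     ]
[0.59222129 0.08703263 0.2       ] [0.02206184 0.04007309 0.088     ]
[0.59032781 0.08330378 0.186     ] [0.02000115 0.03643398 0.074     ]
[0.07601251 0.03764822 0.15707105]
```

Call:
jog_arm(
  motion=[
    {"dx": 0,"dy": 0,"dz": 5,"wx": 0,"wy": 0,"wz": 0},
    {"dx": 0,"dy": 0,"dz": 9.6,"wx": 0,"wy": 0,"wz": 0},
    {"dx": 0,"dy": 0,"dz": 9.6,"wx": 0,"wy": 0,"wz": 0},
    {"dx": 0,"dy": 0,"dz": 9.6,"wx": 0,"wy": 0,"wz": 0},
    {"dx": 0,"dy": 0,"dz": 9.6,"wx": 0,"wy": 0,"wz": 0},
  ],
)

```text
time: 2.78
tool_pos: [0.6472, 0.0836, 0.1769]
ee_rot: [0.692, 0.722, 0.001, 0.001]
ft_force: [-0.1, -1.3, -0.3]
grip_width: 0.002
gripper_force: 0.0
```

Call:
jog_arm(
  motion=[
    {"dx": 0,"dy": -0.8,"dz": 0,"wx": 0,"wy": 0,"wz": 0},
    {"dx": 0,"dy": -1.4,"dz": 0,"wx": 0,"wy": 0,"wz": 0},
    {"dx": 0,"dy": -1.8,"dz": 0,"wx": 0,"wy": 0,"wz": 0},
    {"dx": 0,"dy": -2.2,"dz": 0,"wx": 0,"wy": 0,"wz": 0},
    {"dx": 0,"dy": -2.6,"dz": 0,"wx": 0,"wy": 0,"wz": 0},
    {"dx": 0,"dy": -3.0,"dz": 0,"wx": 0,"wy": 0,"wz": 0},
    {"dx": 0,"dy": -3.0,"dz": 0,"wx": 0,"wy": 0,"wz": 0},
  ],
)

```text
time: 3.65
tool_pos: [0.6161, 0.0823, 0.1744]
ee_rot: [0.691, 0.722, -0.0, 0.0]
ft_force: [2.0, 1.0, 0.4]
grip_width: -0.003
gripper_force: 0.7
```

Run:
```python
from h import *
import pickle
s=arm.read_state();pickle.dump(s,open("s2.pkl","wb"));
c=np.array([.573,.0465,.112]);print(R.from_euler('z',-2.5,degrees=True).apply(s["tool_pos"]-c),s["ft_force"])
w=snapshot("wrist")[:,:,::-1];t=snapshot("top")[:,:,::-1]
t=cv2.resize(t[110:220,180:290],(384,384),interpolation=cv2.INTER_CUBIC)
cv2.imwrite("pics/w2.png",cv2.resize(np.hstack([w,t]),(800,343)))
```

```text
[0.04457281 0.03386296 0.06239305] [1.989309   0.97864192 0.36251564]
```

View pics/w2.png

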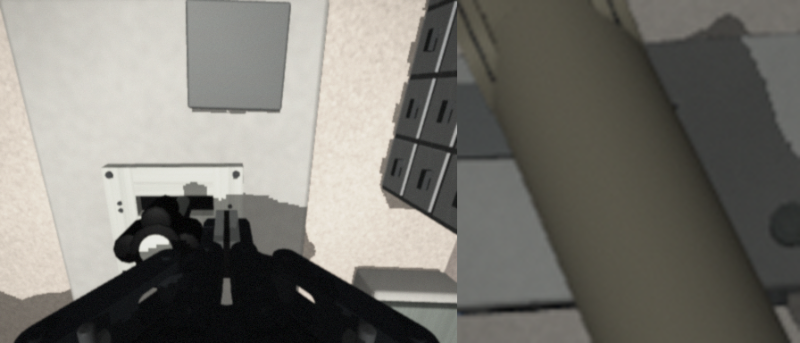

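The knob cap is at about (157,245) in this picture and the fingers are in contact on its far side. The top view is blocked by the arm.

Run:
```python
from h import *
import pickle
s=pickle.load(open("s2.pkl","rb"))
c=np.array([.573,.0465,.112]);r=R.from_euler('z',-2.5,degrees=True)
f=lambda u,v,z: r.apply(ray("wrist",(u/.893,v/.893),z,s)-c)
print(f(157,245,.2),"plate",f(103,165,.112),f(243,165,.112),"yaw err",np.degrees(2*np.arctan2(s["ee_rot"][1],s["ee_rot"][0])))
```

```text
[0.01144879 0.04167177 0.088     ] plate [-5.41515716e-02  5.69011692e-02 -1.38777878e-17] [ 5.92505303e-02  5.69468766e-02 -1.38777878e-17] yaw err 92.52088230217757
```

Call:
jog_arm(
  motion=[
    {"dx": 0,"dy": -0.4,"dz": 0,"wx": 0,"wy": 0,"wz": 0},
    {"dx": 0,"dy": -0.7,"dz": 0,"wx": 0,"wy": 0,"wz": 0},
    {"dx": 0,"dy": -0.9,"dz": 0,"wx": 0,"wy": 0,"wz": 0},
    {"dx": 0,"dy": -0.9,"dz": 0,"wx": 0,"wy": 0,"wz": 0},
    {"dx": 0,"dy": -0.9,"dz": 0,"wx": 0,"wy": 0,"wz": 0},
  ],
)

```text
time: 4.38
tool_pos: [0.6072, 0.0819, 0.1743]
ee_rot: [0.691, 0.722, -0.0, 0.0]
ft_force: [0.2, 0.5, 0.6]
grip_width: -0.003
gripper_force: 0.7
```

Call:
jog_arm(
  motion=[
    {"dx": 0,"dy": 1.5,"dz": 0,"wx": 0,"wy": 0,"wz": 0},
    {"dx": 0,"dy": 2.0,"dz": 0,"wx": 0,"wy": 0,"wz": 0},
    {"dx": 4,"dy": 2.0,"dz": 0,"wx": 0,"wy": 0,"wz": 0},
    {"dx": 6.5,"dy": 2.0,"dz": 0,"wx": 0,"wy": 0,"wz": 0},
    {"dx": 6.5,"dy": 2.0,"dz": 0,"wx": 0,"wy": 0,"wz": 0},
    {"dx": 6.5,"dy": -1,"dz": 0,"wx": 0,"wy": 0,"wz": 0},
    {"dx": 6.5,"dy": -3.4,"dz": 0,"wx": 0,"wy": 0,"wz": 0},
    {"dx": 6.5,"dy": -3.4,"dz": 0,"wx": 0,"wy": 0,"wz": 0},
    {"dx": 6.5,"dy": -3.4,"dz": 0,"wx": 0,"wy": 0,"wz": 0},
  ],
)

```text
time: 5.5
tool_pos: [0.5711, 0.1444, 0.1744]
ee_rot: [0.692, 0.722, -0.0, 0.0]
ft_force: [0.1, -0.3, 0.3]
grip_width: -0.001
gripper_force: 0.0
```

Run:
```python
from h import *
import pickle
s=arm.read_state();pickle.dump(s,open("s3.pkl","wb"));
c=np.array([.573,.0465,.112]);print(R.from_euler('z',-2.5,degrees=True).apply(s["tool_pos"]-c),s["ft_force"])
w=snapshot("wrist")[:,:,::-1];t=snapshot("scene")[:,:,::-1]
t=cv2.resize(t[150:260,220:330],(384,384),interpolation=cv2.INTER_CUBIC)
cv2.imwrite("pics/w3.png",cv2.resize(np.hstack([w,t]),(800,343)))
```

```text
[0.00232549 0.09788248 0.06241672] [ 0.06209672 -0.26886016  0.34471353]
```

View pics/w3.png

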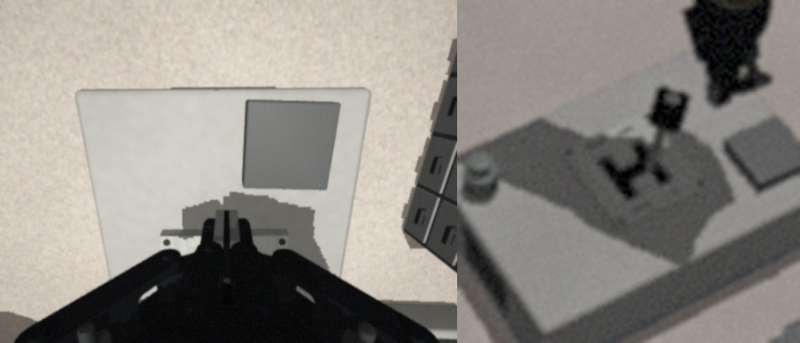

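The lever stands in the cross-channel row, with the hand left of the knob and clear of it. Now I'll push right.

Call:
jog_arm(
  motion=[
    {"dx": -1.5,"dy": 0,"dz": 0,"wx": 0,"wy": 0,"wz": 0},
    {"dx": -2,"dy": 0,"dz": 0,"wx": 0,"wy": 0,"wz": 0},
    {"dx": -2.5,"dy": 0,"dz": 0,"wx": 0,"wy": 0,"wz": 0},
    {"dx": -3,"dy": 0,"dz": 0,"wx": 0,"wy": 0,"wz": 0},
    {"dx": -3.5,"dy": 0,"dz": 0,"wx": 0,"wy": 0,"wz": 0},
    {"dx": -4,"dy": 0,"dz": 0,"wx": 0,"wy": 0,"wz": 0},
    {"dx": -4.5,"dy": 0,"dz": 0,"wx": 0,"wy": 0,"wz": 0},
    {"dx": -5,"dy": 0,"dz": 0,"wx": 0,"wy": 0,"wz": 0},
  ],
)

```text
time: 6.6
tool_pos: [0.5726, 0.0951, 0.1743]
ee_rot: [0.691, 0.723, -0.0, 0.0]
ft_force: [0.5, 2.3, 1.3]
grip_width: 0.002
gripper_force: 0.9
```

Call:
jog_arm(
  motion=[
    {"dx": -0.5,"dy": 0,"dz": 0,"wx": 0,"wy": 0,"wz": 0},
    {"dx": -1,"dy": 0,"dz": 0,"wx": 0,"wy": 0,"wz": 0},
    {"dx": -1.5,"dy": 0,"dz": 0,"wx": 0,"wy": 0,"wz": 0},
    {"dx": -2,"dy": 0,"dz": 0,"wx": 0,"wy": 0,"wz": 0},
    {"dx": -2.5,"dy": 0,"dz": 0,"wx": 0,"wy": 0,"wz": 0},
    {"dx": -3,"dy": 0,"dz": 0,"wx": 0,"wy": 0,"wz": 0},
    {"dx": -3.5,"dy": 0,"dz": 0,"wx": 0,"wy": 0,"wz": 0},
    {"dx": -4,"dy": 0,"dz": 0,"wx": 0,"wy": 0,"wz": 0},
  ],
)

```text
time: 7.6
tool_pos: [0.5744, 0.0551, 0.1743]
ee_rot: [0.691, 0.722, -0.0, 0.0]
ft_force: [-0.6, 0.9, 1.2]
grip_width: 0.003
gripper_force: 0.8
```

Call:
jog_arm(
  motion=[
    {"dx": -0.3,"dy": 0,"dz": 0,"wx": 0,"wy": 0,"wz": 0},
    {"dx": -0.6,"dy": 0,"dz": 0,"wx": 0,"wy": 0,"wz": 0},
    {"dx": -0.9,"dy": 0,"dz": 0,"wx": 0,"wy": 0,"wz": 0},
    {"dx": -0.9,"dy": 0,"dz": 0,"wx": 0,"wy": 0,"wz": 0},
    {"dx": -0.9,"dy": 0,"dz": 0,"wx": 0,"wy": 0,"wz": 0},
  ],
)

```text
time: 8.22
tool_pos: [0.5747, 0.0464, 0.1742]
ee_rot: [0.691, 0.723, -0.0, 0.0]
ft_force: [0.0, 0.7, -0.4]
grip_width: -0.0
gripper_force: 0.4
```

Call:
jog_arm(
  motion=[
    {"dx": 1.5,"dy": 0,"dz": 0,"wx": 0,"wy": 0,"wz": 0},
    {"dx": 2.5,"dy": 0,"dz": 0,"wx": 0,"wy": 0,"wz": 0},
    {"dx": 2.5,"dy": -3,"dz": 0,"wx": 0,"wy": 0,"wz": 0},
    {"dx": 2.5,"dy": -6.6,"dz": 0,"wx": 0,"wy": 0,"wz": 0},
    {"dx": 2.5,"dy": -6.6,"dz": 0,"wx": 0,"wy": 0,"wz": 0},
    {"dx": 0,"dy": -6.6,"dz": 0,"wx": 0,"wy": 0,"wz": 0},
    {"dx": -3.5,"dy": -6.6,"dz": 0,"wx": 0,"wy": 0,"wz": 0},
    {"dx": -3.5,"dy": -6.6,"dz": 0,"wx": 0,"wy": 0,"wz": 0},
    {"dx": -3.5,"dy": -6.6,"dz": 0,"wx": 0,"wy": 0,"wz": 0},
  ],
)

```text
time: 9.35
tool_pos: [0.5108, 0.0096, 0.1744]
ee_rot: [0.691, 0.723, 0.0, -0.0]
ft_force: [-0.1, 0.1, -0.1]
grip_width: -0.001
gripper_force: 0.0
```

Run:
```python
from h import *
import pickle
s=arm.read_state();pickle.dump(s,open("s4.pkl","wb"));
c=np.array([.573,.0465,.112]);print(R.from_euler('z',-2.5,degrees=True).apply(s["tool_pos"]-c),s["ft_force"])
w=snapshot("wrist")[:,:,::-1];t=snapshot("scene")[:,:,::-1]
t=cv2.resize(t[150:260,220:330],(384,384),interpolation=cv2.INTER_CUBIC)
cv2.imwrite("pics/w4.png",cv2.resize(np.hstack([w,t]),(800,343)))
```

```text
[-0.06380001 -0.03417892  0.06240196] [-0.12137319  0.129539   -0.10143656]
```

View pics/w4.png

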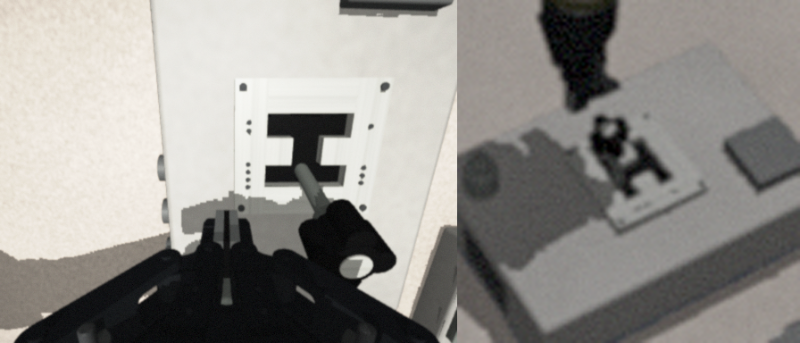

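The lever is in the right channel near mid-fore, with the hand behind it and clear. Now I'll push forward.

Call:
jog_arm(
  motion=[
    {"dx": 0,"dy": 1.5,"dz": 0,"wx": 0,"wy": 0,"wz": 0},
    {"dx": 0,"dy": 2.2,"dz": 0,"wx": 0,"wy": 0,"wz": 0},
    {"dx": 0,"dy": 2.8,"dz": 0,"wx": 0,"wy": 0,"wz": 0},
    {"dx": 0,"dy": 3.3,"dz": 0,"wx": 0,"wy": 0,"wz": 0},
    {"dx": 0,"dy": 3.8,"dz": 0,"wx": 0,"wy": 0,"wz": 0},
    {"dx": 0,"dy": 4.3,"dz": 0,"wx": 0,"wy": 0,"wz": 0},
    {"dx": 0,"dy": 4.8,"dz": 0,"wx": 0,"wy": 0,"wz": 0},
    {"dx": 0,"dy": 5.3,"dz": 0,"wx": 0,"wy": 0,"wz": 0},
    {"dx": 0,"dy": 5.8,"dz": 0,"wx": 0,"wy": 0,"wz": 0},
    {"dx": 0,"dy": 6.1,"dz": 0,"wx": 0,"wy": 0,"wz": 0},
  ],
)

```text
time: 10.7
tool_pos: [0.5715, 0.0113, 0.1742]
ee_rot: [0.691, 0.722, -0.0, -0.0]
ft_force: [-1.3, -0.5, 0.5]
grip_width: -0.0
gripper_force: 0.8
```

Call:
jog_arm(
  motion=[
    {"dx": 0,"dy": 0.2,"dz": 0,"wx": 0,"wy": 0,"wz": 0},
    {"dx": 0,"dy": 0.4,"dz": 0,"wx": 0,"wy": 0,"wz": 0},
    {"dx": 0,"dy": 0.5,"dz": 0,"wx": 0,"wy": 0,"wz": 0},
    {"dx": 0,"dy": 0.5,"dz": 0,"wx": 0,"wy": 0,"wz": 0},
  ],
)

```text
time: 11.2
tool_pos: [0.5762, 0.0115, 0.1742]
ee_rot: [0.691, 0.723, -0.0, -0.0]
ft_force: [-2.0, 0.7, -0.7]
grip_width: 0.003
gripper_force: 0.7
```

TCP own x is about 0.002. I'll keep inching forward until it reaches the stop.

Call:
jog_arm(
  motion=[
    {"dx": 0,"dy": 0.1,"dz": 0,"wx": 0,"wy": 0,"wz": 0},
    {"dx": 0,"dy": 0.2,"dz": 0,"wx": 0,"wy": 0,"wz": 0},
    {"dx": 0,"dy": 0.3,"dz": 0,"wx": 0,"wy": 0,"wz": 0},
    {"dx": 0,"dy": 0.3,"dz": 0,"wx": 0,"wy": 0,"wz": 0},
  ],
)

```text
time: 11.7
tool_pos: [0.5793, 0.0116, 0.1743]
ee_rot: [0.691, 0.722, -0.0, 0.0]
ft_force: [-1.6, -0.5, -0.8]
grip_width: -0.003
gripper_force: 0.7
```

Call:
jog_arm(
  motion=[
    {"dx": 0,"dy": 0.1,"dz": 0,"wx": 0,"wy": 0,"wz": 0},
    {"dx": 0,"dy": 0.2,"dz": 0,"wx": 0,"wy": 0,"wz": 0},
    {"dx": 0,"dy": 0.2,"dz": 0,"wx": 0,"wy": 0,"wz": 0},
  ],
)

```text
time: 12.08
tool_pos: [0.5812, 0.0117, 0.1742]
ee_rot: [0.691, 0.722, -0.0, -0.0]
ft_force: [-2.8, 0.3, -1.5]
grip_width: -0.005
gripper_force: 1.2
```

Call:
jog_arm(
  motion=[
    {"dx": 0,"dy": 0.1,"dz": 0,"wx": 0,"wy": 0,"wz": 0},
    {"dx": 0,"dy": 0.2,"dz": 0,"wx": 0,"wy": 0,"wz": 0},
    {"dx": 0,"dy": 0.2,"dz": 0,"wx": 0,"wy": 0,"wz": 0},
  ],
)

```text
time: 12.45
tool_pos: [0.5831, 0.0118, 0.1741]
ee_rot: [0.691, 0.722, -0.0, -0.0]
ft_force: [-4.2, -0.2, -1.9]
grip_width: -0.001
gripper_force: 1.9
```

Call:
jog_arm(
  motion=[
    {"dx": 0,"dy": 0.1,"dz": 0,"wx": 0,"wy": 0,"wz": 0},
    {"dx": 0,"dy": 0.2,"dz": 0,"wx": 0,"wy": 0,"wz": 0},
    {"dx": 0,"dy": 0.2,"dz": 0,"wx": 0,"wy": 0,"wz": 0},
  ],
)

```text
time: 12.82
tool_pos: [0.5849, 0.0119, 0.174]
ee_rot: [0.691, 0.723, -0.0, -0.0]
ft_force: [-5.5, -0.4, -2.0]
grip_width: -0.001
gripper_force: 2.5
```

Call:
jog_arm(
  motion=[
    {"dx": 0,"dy": 0.2,"dz": 0,"wx": 0,"wy": 0,"wz": 0},
    {"dx": 0,"dy": 0.3,"dz": 0,"wx": 0,"wy": 0,"wz": 0},
    {"dx": 0,"dy": 0.3,"dz": 0,"wx": 0,"wy": 0,"wz": 0},
  ],
)

```text
time: 13.2
tool_pos: [0.5874, 0.012, 0.1737]
ee_rot: [0.691, 0.723, -0.001, -0.001]
ft_force: [-7.5, 0.6, -2.5]
grip_width: 0.001
gripper_force: 3.3
```

Call:
jog_arm(
  motion=[
    {"dx": 0,"dy": -0.5,"dz": 0,"wx": 0,"wy": 0,"wz": 0},
    {"dx": 0,"dy": -2,"dz": 0,"wx": 0,"wy": 0,"wz": 0},
    {"dx": 0,"dy": -5,"dz": 0,"wx": 0,"wy": 0,"wz": 0},
    {"dx": 0,"dy": -8,"dz": -3,"wx": 0,"wy": 0,"wz": 0},
    {"dx": -3,"dy": -11,"dz": -8,"wx": 0,"wy": 0,"wz": 0},
    {"dx": -9,"dy": -11,"dz": -10,"wx": 0,"wy": 0,"wz": 0},
    {"dx": -14,"dy": -11,"dz": -12,"wx": 0,"wy": 0,"wz": 0},
    {"dx": -20,"dy": -11,"dz": -12,"wx": 0,"wy": 0,"wz": 0},
    {"dx": -20,"dy": -11,"dz": -12,"wx": 0,"wy": 0,"wz": 0},
    {"dx": -20,"dy": -11,"dz": -12,"wx": 0,"wy": 0,"wz": 0},
  ],
)

```text
time: 14.45
tool_pos: [0.4879, -0.1925, 0.2948]
ee_rot: [0.691, 0.723, 0.001, 0.001]
ft_force: [-0.4, 0.9, -0.8]
grip_width: -0.002
gripper_force: 0.0
```

Run:
```python
from h import *
s=arm.read_state();print(s["time"],s["ft_force"],np.abs(s["joint_vel"]).max())
t=snapshot("top")[:,:,::-1];w=snapshot("scene")[:,:,::-1]
a=cv2.resize(t[120:220,185:285],(400,400),interpolation=cv2.INTER_CUBIC)
b=cv2.resize(w[150:260,220:330],(400,400),interpolation=cv2.INTER_CUBIC)
cv2.imwrite("pics/e.png",np.hstack([a,b]))
cv2.imwrite("pics/etop.png",t)
```

```text
14.45 [-0.35861715  0.94610587 -0.79015426] 0.01969365547563756
```

View pics/e.png

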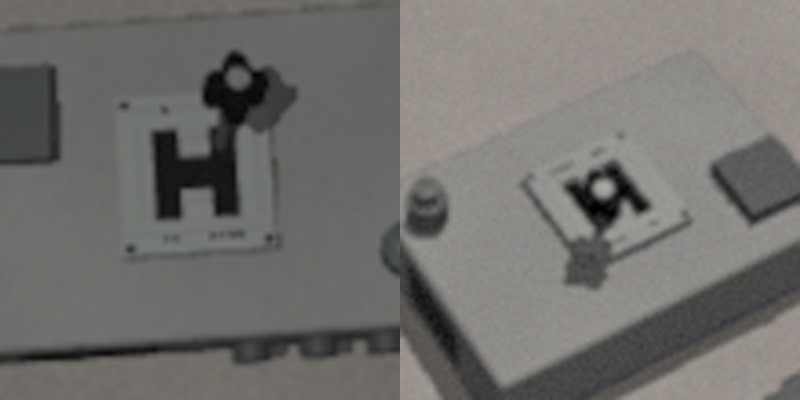

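The knob now stands at the far right: in the left crop its cap is at (237,76) and the body centre at (237,86). I'll check that against the home position.

Run:
```python
from h import *
r=R.from_euler('z',-2.5,degrees=True);c=np.array([.572,.0455,.112])
f=lambda u,v,z:r.apply(ray("top",(185+(u-1.5)/4,120+(v-1.5)/4),z)-c)
print("cap",f(237,76,.197),"body",f(237,88,.182),"expected cap ~.0447,-.040; centre .041,-.037")
print("same for start: cap", "plate ctr", (f(274,95,.112)+f(123,259,.112))/2)
a=cv2.imread("pics/top0.png").astype(int);b=cv2.imread("pics/etop.png").astype(int)
for n,(u,v) in dict(tray=(186,148),bottle=(112,155),eye=(109,191),twz=(121,248),bin=(393,135),drv=(407,205),weight=(287,182)).items():
    print(n,np.abs(a-b)[v-14:v+15,u-14:u+15].mean().round(1))
```

```text
cap [ 0.04726684 -0.03363043  0.085     ] body [ 0.04289192 -0.03271235  0.07      ] expected cap ~.0447,-.040; centre .041,-.037
same for start: cap plate ctr [-2.43272607e-03  3.05536716e-04  9.71445147e-17]
tray 2.8
bottle 2.9
eye 3.2
twz 3.7
bin 43.6
drv 6.4
weight 3.4
```

View pics/etop.png

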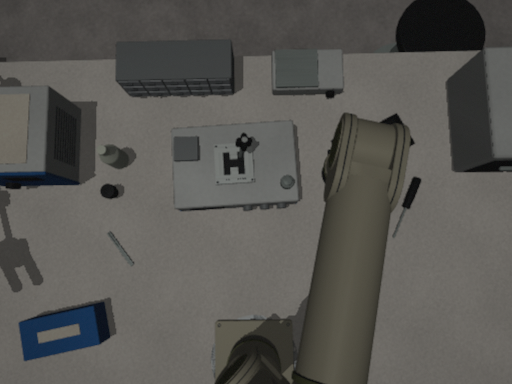

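The bin at (393,135) is only hidden by the arm above it. The knob is home at (244,141) and everything else is where it was, so I'm handing in.

```bash
python3 -c "
from rig import close_job
print(close_job())"
```

```text
the job is handed in; nothing more can be done
None
```

The lever was pushed home into the third slot (measured fore about 0.22 rad, across about 0.17 rad), the hand is clear, no bystander was seen to move (the bin was partly hidden by the arm in the last view), and the job is handed in; no verdict was returned.

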